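Set the length gauge to its tab and hold it

TASK

On the read-out box press the green key to wake it, then the blue key to zero it, each all the way down, one at a time, and leave the white key alone. Then push the red lock button on the length gauge all the way down so that its arm springs free, take the arm by the orange handle and draw it out until its black pointer stands level with the red tab on the scale. The arm springs back when let go, so finish while holding it still at the tab, with the buttons up again and the loose things on the bench left where they are.

Things in the scene. Friction and masses are not known exactly. Their poses are not given: they have to be found in the camera images.
- gauge: Length gauge fixed to the bench: dark base plate 100 x 430 x 10 mm, grey sleeve box 46 mm wide, top 50 mm above the bench. Origin on the bench under the sleeve's mouth; its y axis is the way the arm slides out, z up. Sleeve from y = -205 mm to 0, plate from -210 to +220 mm. White scale with black 5 mm ticks on the plate at x = +37 mm.
- gauge_arm: The gauge's sliding arm, axes as the gauge, origin the middle of its handle (see handle). Locked, it will not move. Pressing the lock button lets a spring kick it out about 30 mm; it then stays free with the button up. Drawn farther it pulls back with 0.06 N per mm beyond those 30 mm (up to 7 N at the tab), and springs back if let go. End stop 170 mm out from the locked place.
- handle (a point): Middle of the arm's upright orange handle, 80 mm above the bench: 22 x 22 mm square, from 45 to 105 mm above the bench, at the outer end of the arm's 24 mm square aluminium bar (bar top 44 mm above the bench). Locked, it stands 50 mm out from the sleeve's mouth.
- pointer (a point): Tip of the arm's black pointer, 14 mm above the bench, 28 mm to the gauge's +x side of the handle's middle and at the same y along the gauge; it moves with the arm.
- mark_line (a point): The red tab on the scale (8 mm wide along the scale, 16 mm high, fixed): this point is on the middle of its face turned to the pointer, 14 mm above the bench; axes as the gauge. It lies 80 to 140 mm out from the locked pointer along the gauge's y.
- lock_top (a point): Top centre of the red lock button on the sleeve: a round 28 mm cap in a black collar, 70 mm above the bench, 80 mm behind the sleeve's mouth. Pushed straight down 7 mm against a spring of 2 to 5 N; the lock lets go at about 4 mm; it springs back up.
- lock (a joint): Travel of the lock button: 0 up, 0.007 m fully down.
- readout: Grey read-out box fixed to the bench, 210 x 110 mm, top 40 mm above the bench, with a dark screen at its +x end and three round keys in a row along its x axis, 48 mm apart (which colour is where changes). Origin on the bench under its middle.
- key_green_top (a point): Top centre of the green key: a round 22 mm cap, 58 mm above the bench, its top 6 mm above its black collar (38 mm across). Pushed straight down 6 mm against a spring of 1 to 4 N; springs back.
- key_green (a joint): Travel of the green key: 0 up, 0.006 m fully down.
- key_blue_top (a point): Top centre of the blue key: a round 22 mm cap, 58 mm above the bench, its top 6 mm above its black collar (38 mm across). Pushed straight down 6 mm against a spring of 1 to 4 N; springs back.
- key_blue (a joint): Travel of the blue key: 0 up, 0.006 m fully down.
- key_white_top (a point): Top centre of the white key: a round 22 mm cap, 58 mm above the bench, its top 6 mm above its black collar (38 mm across). Pushed straight down 6 mm against a spring of 1 to 4 N; springs back.
- key_white (a joint): Travel of the white key: 0 up, 0.006 m fully down.
- end_cap: Bystander, to be left alone: cream plastic end cap, 52 mm across, 26 mm high, on the bench near the gauge. Origin at the middle of its underside (on the bench).
- spool: Bystander, to be left alone: copper-coloured spool, 44 mm across, 32 mm high, behind the gauge's scale. Origin at the middle of its underside (on the bench).
- screwdriver: Bystander, to be left alone: screwdriver 200 mm long with a yellow handle, 26 mm high, lying on the robot's side of the read-out box. Origin at the middle of its underside (on the bench).
- wrench: Bystander, to be left alone: open steel wrench 180 mm long, lying flat. Origin at the middle of its underside (on the bench).
- jar: Bystander, to be left alone: jar 56 mm across, 80 mm high, blue cap. Origin at the middle of its underside (on the bench).
- collar: Bystander, to be left alone: aluminium collar ring, 50 mm across, 18 mm high, beside the read-out box. Origin at the middle of its underside (on the bench).
- yellow_tray: Bystander, to be left alone: yellow open tray 120 x 90 x 40 mm. Origin at the middle of its underside (on the bench).

How it is judged:
On the way, in this order (a step that is already met when the one before it is completed fails the run):
1. the green key is pressed down (value of joint key_green above 0.004 m), for 0.05 s.
2. then the blue key is pressed down, with the green key up (value of joint key_blue above 0.004 m and value of joint key_green below 0.003 m), for 0.05 s.
3. then the red lock button is pressed down (value of joint lock above 0.0048 m), for 0.05 s.
At the end, for the whole second after the job is handed in: The pointer is within 4 mm of the middle of the red tab along the scale and still (under 10 mm/s), the fingers bear on the arm with more than 1 N, and the lock button and all three keys are up (within 2 mm) (y of pointer in the frame of mark_line between -0.004 and 0.004 m and linear speed of gauge_arm below 0.01 m/s and contact force between the fingers and gauge_arm above 1 N and value of joint each of lock, key_green, key_blue, key_white below 0.002 m); the arm keeps its last pose, push and grip.
It fails at once if the white key is pressed (more than 3 mm) (value of joint key_white above 0.003 m).
It fails at once if the green and blue keys are down at the same time (value of joint each of key_green, key_blue above 0.003 m).
It fails at once if a loose thing on the bench is moved more than 20 mm (distance of any of end_cap, spool, screwdriver, wrench, jar, collar, yellow_tray from where it was at the start of the episode above 0.02 m).
It also fails if it takes over 58 s, if anything falls off the work surface, if the arm or the gripper's body presses on something with over 40 N, if the wrist force passes 120 N, or if a joint passes its speed limit or range.

ROBOT

A 6-joint arm with a two-finger parallel gripper is mounted at the origin on the work surface. World frame = base frame: x ahead of the robot, y to its left, z up, the work surface at z = 0. Lengths are in m, angles in rad, forces in N, time in s.
With the tool pointing down it reaches from about 0.4 to 0.825 m from the base axis. Payload 7 kg.
Tool frame: the origin (TCP) lies on the centre line of the jaws, within the pads' length; the fingertips stand tip_reach ahead of it and the grasp point (between the pads) is the TCP (tip_reach is the distance from the TCP to the fingertips, in m); z points along the fingers, y is the line along which they close (so a half turn about z gives the same grasp; the last joint's range is limited). The gripper opens to 88 mm and grips with 3 to 60 N. Pads are 19 mm wide; open, the fingers measure 130 mm over their backs; the gripper's body (78 mm by 193 mm) begins 47 mm behind the grasp point.
Start: joints at [-0.862, 0.359, 0.012, 0, -1.224, -0.288], TCP at [0.276, -0.616, 0.246] pointing down, gripper open.
Joint ranges: [-3.07, 3.07], [-1.43, 2.12], [-1.02, 1.25], [-3.03, 1.67], [-3.05, -0], [-3.03, 3.03]. Speed limits (rad/s): [2.39, 2.39, 3.01, 3.14, 3.14, 3.14].

INTERFACE

Orientations are given as [roll, pitch, yaw] about the fixed x, y, z axes, in that order (R = Rz(yaw) Ry(pitch) Rx(roll)).
In Python, from station import get_state, grab_frame, calibration, job_done, find_in, mark_of, tip_reach gives the robot as it stands.
- The arm moves only by the shell command python3 -m handwheel 'ROWS' [OPENING] [FORCE]. ROWS is JSON, a list of rows, each an object with "delta_pos": the shift along the world's x, y, z in units of 30 mm (1.0 is 30 mm), a list of three; "dr": the turn, a rotation vector about the world's x, y, z in degrees, a list of three. In form: [{"delta_pos": [tx, ty, tz], "dr": [rx, ry, rz]}, ...]. A call has 1 to 10 rows; each row shifts and turns the commanded pose from where the row before left it; what a row does not reach is not made up. A row lasts 1/10 s, in which the tool goes at most 50 mm and 8.59 degrees, less where a joint would pass 70% of its speed; a pose out of reach is approached as far as the arm can. A call is refused whole if a number of a shift passes 1 or a number of a turn 8.59, either way. A call with a gripper value outside its range is refused whole. OPENING is the closure, from -1 (fully open) to 1 (shut), set as the call begins (- or left out, the last holds). The fingers move at their own pace and stop on an object; FORCE is the grip in N (left out, the last holds). Time passes only in rows, so rows that do not move let the fingers close. It gives the time, the measured TCP pose, the force, the opening and the grip force at its end, in the units of the state.
- get_state(): the state, without advancing time (a new reading comes with each control period).
- grab_frame(name): name is "scene" or "top"; returns the picture (384x512x3 uint8, red, green, blue); there is no depth.
- calibration(name): a dict with "fx", "fy", "cx", "cy" (pixels), "extrinsics" (4x4, takes a point from world to camera coordinates). Camera axes: x right, y down, z forward; pixel columns grow to the right and rows downward; lengths in m; the calibration is good to about 2 mm. A picture is of the moment at which its call begins. calibration takes no time and is no camera call.
- job_done(): hands the job in; it is judged then, once.
Trained networks look in the newest picture that a camera, given by its name, has taken for a name from the list of things; names that differ only in an ending like _2 or _b are one class to them, and where a whole thing is asked for, a point or a joint stands for the part that bears it (a point fixed in the world has none). Each returns a list of dicts, best first, with "conf" (0 to 1); they miss things now and then, are a little off and sometimes report something else, mostly with a low value. They report only what shows in the picture. A call takes as long as a camera call.
- find_in(camera, query): "location" ([column, row] in pixels, amid what is visible of it).
- mark_of(camera, query): "location" ([column, row] in pixels: a listed point, or the origin of a listed thing).
The state is a dict: "t": time; "q": joint angles; "qd": joint speeds; "joint_efforts": joint torques, N m; "eef_pos": TCP position; "ee_rot": TCP orientation; "force": force on the tool from outside, world axes, zero at the start; "moment": the same for the moment, N m; "width": finger opening in m; "gripper_force": force on a finger pad.
Only numpy, scipy, OpenCV 4.12 (cv2) and the standard library are available. Lean on these libraries where they do the work, as an engineer would, in place of code of your own. Each camera call takes 0.05 s, during which the arm holds its last target. There are 200 camera calls.

## Working session

There is one attempt and no reset: what is moved stays moved. The work goes in short steps, Python scripts to look and compute and a shell command to move; the robot and the scene stay as the last step left them, time stands still between calls to the robot, and variables do not carry over. Pictures are saved under pics/ and viewed, at most 10 in all, crops included, and the job is handed in when it is done.

```bash
mkdir -p pics; cat > h.py <<'E'
import numpy as np, cv2
from station import *
def ray(cam,px):
    c=calibration(cam);T=np.array(c["extrinsics"]);R=T[:3,:3];t=T[:3,3]
    d=R.T@np.array([(px[0]-c["cx"])/c["fx"],(px[1]-c["cy"])/c["fy"],1]);return -R.T@t,d
def onz(cam,px,z):
    o,d=ray(cam,px);return o+d*(z-o[2])/d[2]
def proj(cam,p):
    c=calibration(cam);T=np.array(c["extrinsics"]);q=T[:3,:3]@np.array(p)+T[:3,3]
    return [c["fx"]*q[0]/q[2]+c["cx"],c["fy"]*q[1]/q[2]+c["cy"]]
def snap(cam,name):
    f=grab_frame(cam);cv2.imwrite("pics/"+name,f[:,:,::-1]);return f
E
python3 - <<'E'
from h import *
np.set_printoptions(precision=4,suppress=True)
fs=[snap(c,c+"1.png") for c in("scene","top")]
print("tip",tip_reach if not callable(tip_reach) else tip_reach())
s=get_state();print(s["t"],s["eef_pos"],s["ee_rot"],s["width"],s["force"])
for n,z in dict(handle=.08,pointer=.014,mark_line=.014,lock_top=.07,key_green_top=.058,key_blue_top=.058,key_white_top=.058,gauge=0,readout=0,end_cap=0,spool=0,screwdriver=0,wrench=0,jar=0,collar=0,yellow_tray=0).items():
    for c in("scene","top"):
        r=mark_of(c,n)[:1]
        for k in r: print(n,c,np.round(k["location"],1),round(k["conf"],2),onz(c,k["location"],z)[:2])
E
```

```text
tip 0.019
0.1 [ 0.2755 -0.6158  0.2447] [ 3.1401 -0.0001 -2.7209] 0.08779334628140092 [-0.1584 -0.0323  0.2768]
handle scene [365.3 344.1] 0.62 [0.519 0.456]
handle top [258.  176.7] 0.49 [ 0.5476 -0.0451]
pointer scene [222.2 213.1] 0.63 [ 0.5894 -0.0535]
pointer top [118.7 199.5] 0.73 [0.4721 0.4381]
mark_line scene [239.4 244.6] 0.45 [0.6008 0.0646]
lock_top scene [211.9 161.2] 0.64 [ 0.5403 -0.2028]
lock_top top [301.9 176.9] 0.64 [ 0.551  -0.1921]
key_green_top scene [326.5 301.3] 0.43 [0.5199 0.3296]
key_green_top top [145.  185.3] 0.58 [0.5166 0.3356]
key_blue_top scene [338.9 286.6] 0.63 [0.4714 0.3149]
key_blue_top top [146.2 196.3] 0.4 [0.4792 0.3293]
key_white_top scene [321.6 317.5] 0.37 [0.5537 0.3553]
key_white_top top [141.7 174.6] 0.4 [0.5531 0.349 ]
gauge scene [227.6 199.4] 0.55 [ 0.5464 -0.1006]
gauge top [271.7 178.7] 0.77 [ 0.5562 -0.0943]
readout scene [235.3 321.4] 0.7 [0.714  0.2403]
readout top [146.6 182.9] 0.77 [0.5345 0.3488]
end_cap scene [268.9 198.5] 0.63 [ 0.439  -0.0402]
end_cap top [253.9 213.1] 0.45 [ 0.4331 -0.0331]
spool scene [219.2 255.9] 0.77 [0.6607 0.0597]
spool top [230.4 150.8] 0.54 [0.6558 0.0547]
screwdriver scene [383.3 272.5] 0.94 [0.3198 0.3228]
screwdriver top [152. 247.] 0.5 [0.3105 0.3169]
wrench scene [251.8 140.3] 0.62 [ 0.35   -0.2863]
wrench top [327.  235.7] 0.67 [ 0.3585 -0.2875]
jar scene [236.2 321.4] 0.79 [0.7122 0.2414]
jar top [175.5 136.4] 0.76 [0.7062 0.2544]
collar scene [366.5 340.4] 0.63 [0.4763 0.4361]
collar top [120.6 198.7] 0.55 [0.4767 0.437 ]
yellow_tray scene [181.6 127.4] 0.62 [ 0.5257 -0.4699]
yellow_tray top [384.2 193. ] 0.89 [ 0.511  -0.4911]
```

View pics/scene1.png

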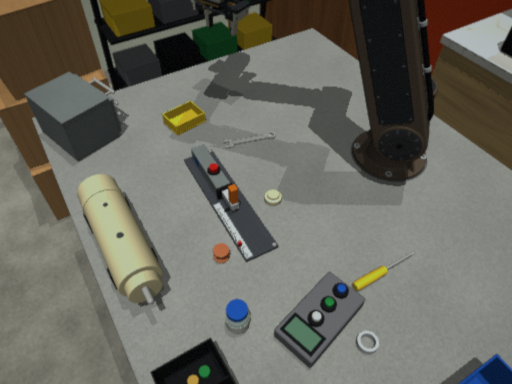

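View pics/top1.png

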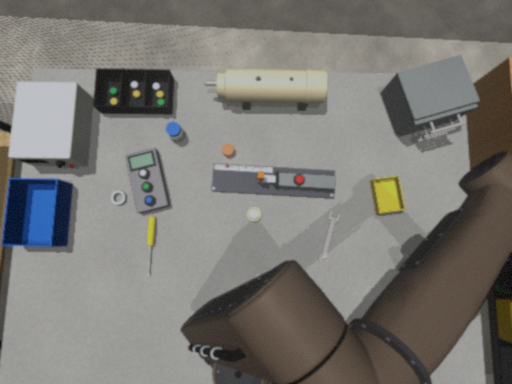

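The scene view shows the gauge running roughly along world +y: lock button about (213,169), handle about (233,190), scale side away from the robot. The keys are blue (341,289), green (328,303) and white (316,318). The top view shows the keys at (149,200), (145,187) and (143,173), the handle at (261,175) and the lock at (299,179). Next I'll refine these with colour blobs.

```bash
cat >> h.py <<'E'
def blobs(f,cond,roi):
    f=f.astype(int);m=cond(f[...,0],f[...,1],f[...,2]).astype(np.uint8)
    k=np.zeros_like(m);x0,y0,x1,y1=roi;k[y0:y1,x0:x1]=1
    n,l,st,c=cv2.connectedComponentsWithStats(m*k)
    return sorted([(int(st[i,4]),np.round(c[i],1).tolist()) for i in range(1,n)],reverse=True)[:3]
red=lambda r,g,b:(r>120)&(g<75)&(b<75)
orange=lambda r,g,b:(r>150)&(g>75)&(g<140)&(b<80)
green=lambda r,g,b:(g>80)&(r<0.7*g)&(b<0.8*g)
blue=lambda r,g,b:(b>100)&(r<0.6*b)
white=lambda r,g,b:(r>190)&(g>190)&(b>190)
E
python3 - <<'E'
from h import *
np.set_printoptions(precision=4,suppress=True)
F={c:cv2.imread(f"pics/{c}1.png")[:,:,::-1] for c in("scene","top")}
R={"scene":((185,140,280,255),(300,275,352,330)),"top":((205,155,340,200),(130,165,165,210))}
for c in F:
    g,k=R[c]
    for n,f,r,z in(("red",red,g,.068),("orange",orange,g,.08),("tab",red,g,.02),("green",green,k,.057),("blue",blue,k,.057),("white",white,k,.057)):
        for a,p in blobs(F[c],f,r)[:2]: print(c,n,a,p,onz(c,p,z)[:2])
cr=[cv2.resize(F["scene"][140:260,180:285],None,fx=4,fy=4,interpolation=2)[:,:,::-1],cv2.resize(F["top"][150:205,200:345],None,fx=5,fy=5)[:,:,::-1]]
cr[0]=cr[0][:,:420]
cv2.imwrite("pics/c1.png",cr[0])
E
```

```text
scene red 48 [213.2, 166.2] [ 0.5459 -0.184 ]
scene red 6 [239.0, 242.5] [0.6156 0.0901]
scene orange 141 [220.6, 249.4] [0.6687 0.0915]
scene orange 37 [232.4, 187.6] [ 0.5434 -0.0714]
scene tab 48 [213.2, 166.2] [ 0.5269 -0.2272]
scene tab 6 [239.0, 242.5] [0.6003 0.0617]
scene green 63 [328.9, 301.1] [0.5144 0.3318]
scene green 1 [305.0, 327.0] [0.5984 0.3537]
scene blue 60 [341.2, 287.6] [0.4679 0.3194]
top red 55 [299.0, 178.6] [ 0.5455 -0.1827]
top orange 26 [260.2, 174.9] [ 0.5538 -0.0523]
top tab 55 [299.0, 178.6] [ 0.5544 -0.1886]
top green 37 [145.5, 186.1] [0.514 0.334]
top blue 39 [148.2, 199.8] [0.4676 0.3222]
```

View pics/c1.png

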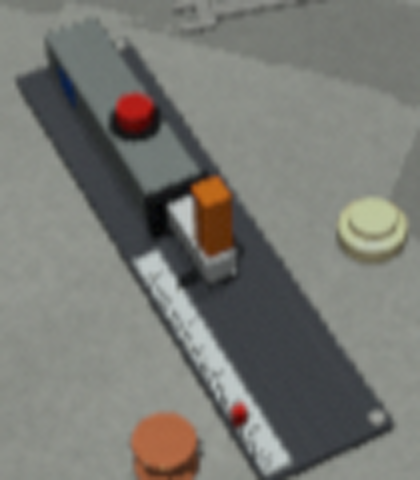

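The crop confirms the tab at about (239.5,243) and the handle just in front of the sleeve. Green is at (0.514,0.333), blue at (0.468,0.321) and the lock at (0.546,-0.1835). Gauge yaw is about -2.8°. I'll close the gripper, turn -27° and travel to the green key.

```bash
python3 -m handwheel '[{"delta_pos":[0.3,1,0],"dr":[0,0,-5.4]},{"delta_pos":[0.3,1,0],"dr":[0,0,-5.4]},{"delta_pos":[0.3,1,0],"dr":[0,0,-5.4]},{"delta_pos":[0.3,1,0],"dr":[0,0,-5.4]},{"delta_pos":[0.3,1,0],"dr":[0,0,-5.4]},{"delta_pos":[0.3,1,0],"dr":[0,0,0]},{"delta_pos":[0.3,1,0],"dr":[0,0,0]},{"delta_pos":[0.3,1,0],"dr":[0,0,0]},{"delta_pos":[0.3,1,0],"dr":[0,0,0]},{"delta_pos":[0.3,1,0],"dr":[0,0,0]}]' 1 20
python3 -m handwheel '[{"delta_pos":[0.25,1,0],"dr":[0,0,0]},{"delta_pos":[0.25,1,0],"dr":[0,0,0]},{"delta_pos":[0.25,1,0],"dr":[0,0,0]},{"delta_pos":[0.25,1,0],"dr":[0,0,0]},{"delta_pos":[0.25,1,0],"dr":[0,0,0]},{"delta_pos":[0.25,1,0],"dr":[0,0,0]},{"delta_pos":[0.25,1,0],"dr":[0,0,0]},{"delta_pos":[0.25,1,0],"dr":[0,0,0]},{"delta_pos":[0.25,1,0],"dr":[0,0,0]},{"delta_pos":[0.25,1,0],"dr":[0,0,0]}]'
python3 -m handwheel '[{"delta_pos":[0.2,1,0],"dr":[0,0,0]},{"delta_pos":[0.2,1,0],"dr":[0,0,0]},{"delta_pos":[0.2,1,0],"dr":[0,0,0]},{"delta_pos":[0.2,1,0],"dr":[0,0,0]},{"delta_pos":[0.2,1,-0.4],"dr":[0,0,0]},{"delta_pos":[0.2,1,-0.4],"dr":[0,0,0]},{"delta_pos":[0.2,1,-0.4],"dr":[0,0,0]},{"delta_pos":[0.2,1,-0.4],"dr":[0,0,0]},{"delta_pos":[0.2,1,-0.4],"dr":[0,0,0]},{"delta_pos":[0,0,0],"dr":[0,0,0]}]'
```

```text
t: 2.7
eef_pos: [0.3659, -0.315, 0.2458]
ee_rot: [-3.141, 0.001, 3.091]
force: [1.5, -0.4, -0.5]
width: 0.013
gripper_force: 0.0
t: 3.7
eef_pos: [0.4409, -0.0148, 0.2459]
ee_rot: [3.141, 0.001, 3.091]
force: [0.6, -1.1, 0.6]
width: 0.0006
gripper_force: 0.0
t: 4.7
eef_pos: [0.4948, 0.2564, 0.1836]
ee_rot: [-3.14, -0.001, 3.093]
force: [-0.7, -0.7, 0.0]
width: 0.0003
gripper_force: 0.0
```

```bash
python3 -m handwheel '[{"delta_pos":[0.22,0.85,-0.3],"dr":[0,0,0]},{"delta_pos":[0.21,0.85,-0.3],"dr":[0,0,0]},{"delta_pos":[0.21,0.85,-0.5],"dr":[0,0,0]},{"delta_pos":[0,0,-1],"dr":[0,0,0]},{"delta_pos":[0,0,-0.9],"dr":[0,0,0]},{"delta_pos":[0,0,0],"dr":[0,0,0]},{"delta_pos":[0,0,0],"dr":[0,0,0]}]'
python3 - <<'E'
from h import *
f=snap("scene","s2.png")
cv2.imwrite("pics/c2.png",cv2.resize(f[220:340,260:400],None,fx=4,fy=4)[:,:,::-1])
E
```

```text
t: 5.4
eef_pos: [0.5141, 0.3301, 0.0961]
ee_rot: [-3.141, -0.0, 3.091]
force: [0.9, 0.5, 0.9]
width: 0.0008
gripper_force: 0.0
```

View pics/c2.png

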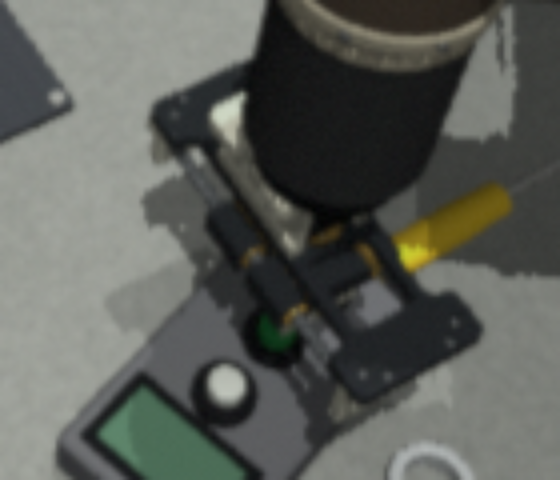

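The fingers are over the green key at crop (275,330), with white clear at (225,390). Pressing down.

```bash
python3 -m handwheel '[{"delta_pos":[0,0.05,-0.4],"dr":[0,0,0]},{"delta_pos":[0,0,-0.2],"dr":[0,0,0]},{"delta_pos":[0,0,-0.12],"dr":[0,0,0]},{"delta_pos":[0,0,-0.1],"dr":[0,0,0]},{"delta_pos":[0,0,0],"dr":[0,0,0]},{"delta_pos":[0,0,0],"dr":[0,0,0]}]'
```

```text
t: 6.05
eef_pos: [0.5146, 0.3326, 0.0748]
ee_rot: [3.14, 0.003, 3.093]
force: [-9.8, -2.8, 28.3]
width: 0.0002
gripper_force: 13.9
```

```bash
python3 - <<'E'
from h import *
f=snap("scene","s3.png");s=get_state();print(s["eef_pos"],s["force"],s["moment"])
g=snap("top","t3.png")
a=cv2.resize(f[260:330,290:370],None,fx=7,fy=7,interpolation=2)
b=cv2.resize(g[150:220,120:150],None,fx=7,fy=7,interpolation=2)
cv2.imwrite("pics/c3.png",np.hstack([a,b])[:,:,::-1])
for p in ([.514,.333,.0],[.514,.333,.058]): print(proj("scene",p))
E
```

```text
[0.51458778 0.33256674 0.07481177] [-8.80960985 -2.57378376 27.88188606] [-1.13635358  3.4148318   0.078004  ]
[np.float64(326.01737062565144), np.float64(312.15732980409604)]
[np.float64(329.4203562839268), np.float64(301.23933320926955)]
```

View pics/c3.png

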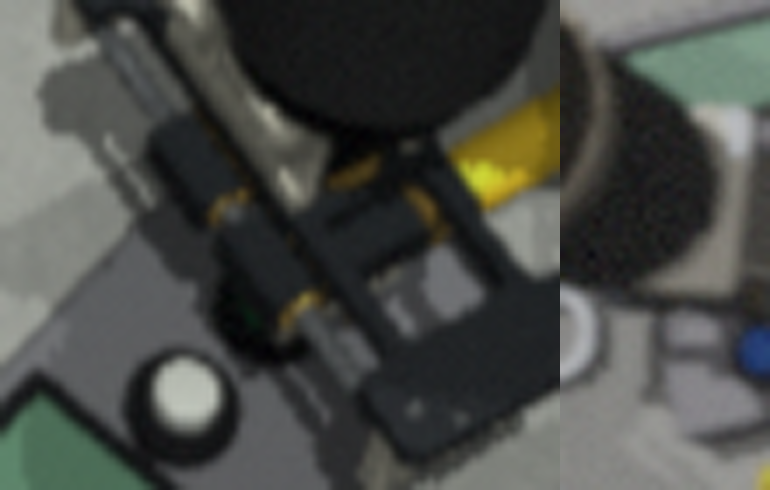

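```bash
for i in 1 2; do python3 -m handwheel '[{"delta_pos":[0,0,0.05],"dr":[0,0,0]},{"delta_pos":[0,0,0],"dr":[0,0,0]}]' | egrep 'pos|^force'; done
python3 -m handwheel '[{"delta_pos":[0,0,0.05],"dr":[0,0,0]},{"delta_pos":[0,0,0],"dr":[0,0,0]}]' | egrep 'pos|^force'
python3 -m handwheel '[{"delta_pos":[0,0,0.06],"dr":[0,0,0]},{"delta_pos":[0,0,0],"dr":[0,0,0]}]' | egrep 'pos|^force'
python3 -m handwheel '[{"delta_pos":[0,0,0.06],"dr":[0,0,0]},{"delta_pos":[0,0,0],"dr":[0,0,0]}]' | egrep 'pos|^force'
python3 -m handwheel '[{"delta_pos":[0,0,0.06],"dr":[0,0,0]},{"delta_pos":[0,0,0],"dr":[0,0,0]}]' | egrep 'pos|^force'
```

```text
eef_pos: [0.5145, 0.3325, 0.0751]
force: [-5.0, -0.6, 17.8]
eef_pos: [0.5144, 0.3325, 0.0752]
force: [-1.2, 1.0, 7.5]
eef_pos: [0.5144, 0.3325, 0.0761]
force: [0.6, 1.1, 3.7]
eef_pos: [0.5142, 0.3323, 0.0775]
force: [1.6, 1.7, 2.8]
eef_pos: [0.5138, 0.3318, 0.079]
force: [1.2, 1.3, 1.2]
eef_pos: [0.5136, 0.3315, 0.0807]
force: [0.7, 0.0, 2.1]
```

The force profile shows a spring zone from TCP z 0.081 to a hard stop at 0.075, a full 6 mm of travel. Green was pressed fully and is up again. Blue is next.

```bash
python3 -m handwheel '[{"delta_pos":[0,0,0.5],"dr":[0,0,0]},{"delta_pos":[-0.76,-0.18,0],"dr":[0,0,0]},{"delta_pos":[-0.76,-0.18,0],"dr":[0,0,0]},{"delta_pos":[0,0,0],"dr":[0,0,0]},{"delta_pos":[0,0,0],"dr":[0,0,0]}]'|egrep 'pos|^force'
python3 -m handwheel '[{"delta_pos":[0,0,-0.3],"dr":[0,0,0]},{"delta_pos":[0,0,-0.15],"dr":[0,0,0]},{"delta_pos":[0,0,-0.15],"dr":[0,0,0]},{"delta_pos":[0,0,-0.13],"dr":[0,0,0]},{"delta_pos":[0,0,0],"dr":[0,0,0]},{"delta_pos":[0,0,0],"dr":[0,0,0]}]'|egrep 'pos|^force'
```

```text
eef_pos: [0.4678, 0.3208, 0.0958]
force: [-0.2, 0.4, -0.0]
eef_pos: [0.4685, 0.3209, 0.0751]
force: [-5.9, -3.0, 15.4]
```

```bash
python3 -m handwheel '[{"delta_pos":[0,0,1],"dr":[0,0,0]},{"delta_pos":[0,0,1],"dr":[0,0,0]},{"delta_pos":[0,0,1],"dr":[0,0,0]},{"delta_pos":[0.2,-1,0],"dr":[0,0,0]},{"delta_pos":[0.2,-1,0],"dr":[0,0,0]},{"delta_pos":[0.2,-1,0],"dr":[0,0,0]},{"delta_pos":[0.2,-1,0],"dr":[0,0,0]},{"delta_pos":[0.2,-1,0],"dr":[0,0,0]},{"delta_pos":[0.2,-1,0],"dr":[0,0,0]},{"delta_pos":[0.2,-1,0],"dr":[0,0,0]}]' |egrep 'pos|^force'
python3 -m handwheel '[{"delta_pos":[0.2,-1,0],"dr":[0,0,0]},{"delta_pos":[0.2,-1,0],"dr":[0,0,0]},{"delta_pos":[0.2,-1,0],"dr":[0,0,0]},{"delta_pos":[0.2,-1,0],"dr":[0,0,0]},{"delta_pos":[0.2,-1,0],"dr":[0,0,0]},{"delta_pos":[0.18,-1,0],"dr":[0,0,0]},{"delta_pos":[0,-1,0],"dr":[0,0,0]},{"delta_pos":[0,-1,0],"dr":[0,0,0]},{"delta_pos":[0,-1,0],"dr":[0,0,0]},{"delta_pos":[0,-0.8,0],"dr":[0,0,0]}]' |egrep 'pos|^force'
```

```text
eef_pos: [0.5104, 0.1098, 0.1635]
force: [1.0, 0.6, 0.2]
eef_pos: [0.5455, -0.1846, 0.1633]
force: [-0.4, 0.0, -0.4]
```

```bash
python3 -m handwheel '[{"delta_pos":[0,0,-0.8],"dr":[0,0,0]},{"delta_pos":[0,0,-0.8],"dr":[0,0,0]},{"delta_pos":[0,0,-0.5],"dr":[0,0,0]},{"delta_pos":[0,0,-0.3],"dr":[0,0,0]},{"delta_pos":[0,0,-0.15],"dr":[0,0,0]},{"delta_pos":[0,0,-0.12],"dr":[0,0,0]},{"delta_pos":[0,0,0],"dr":[0,0,0]},{"delta_pos":[0,0,0],"dr":[0,0,0]}]' |egrep '^t|pos|^force'
```

```text
t: 11.25
eef_pos: [0.5459, -0.183, 0.0845]
force: [-2.0, -0.3, 4.5]
```

```bash
python3 -m handwheel '[{"delta_pos":[0,0,-0.08],"dr":[0,0,0]},{"delta_pos":[0,0,0],"dr":[0,0,0]},{"delta_pos":[0,0,0],"dr":[0,0,0]}]' |egrep '^t|pos|^force'
python3 -m handwheel '[{"delta_pos":[0,0,1],"dr":[0,0,0]},{"delta_pos":[0,0,1],"dr":[0,0,0]},{"delta_pos":[0,-0.5,1],"dr":[0,0,0]},{"delta_pos":[0,0,0],"dr":[0,0,0]},{"delta_pos":[0,0,0],"dr":[0,0,0]}]' -1 |egrep '^t|pos|^force|wid'
python3 - <<'E'
from h import *
np.set_printoptions(precision=4,suppress=True)
for c,g in(("scene",(185,140,280,255)),("top",(205,155,340,200))):
    f=snap(c,c+"4.png")
    for n,k,z in(("orange",orange,.08),("orange@top",orange,.1),("red",red,.068),("tab",red,.016)):
        for a,p in blobs(f,k,g)[:2]: print(c,n,a,p,onz(c,p,z)[:2])
s=cv2.imread("pics/scene4.png")[140:260,180:285];t=cv2.imread("pics/top4.png")[150:205,205:300]
cv2.imwrite("pics/c4.png",np.vstack([cv2.resize(s,(320,366),interpolation=2),cv2.resize(t,(320,185),interpolation=2)]))
E
```

```text
t: 11.55
eef_pos: [0.5462, -0.183, 0.0823]
force: [-2.9, -1.5, 6.6]
t: 12.05
eef_pos: [0.5464, -0.1978, 0.1722]
force: [0.1, -0.6, -0.8]
width: 0.0345
scene orange 138 [220.5, 249.3] [0.6688 0.0911]
scene orange 41 [237.0, 194.0] [ 0.5441 -0.0443]
scene orange@top 138 [220.5, 249.3] [0.674  0.1031]
scene orange@top 41 [237.0, 194.0] [ 0.5521 -0.0293]
scene red 17 [211.9, 167.8] [ 0.5523 -0.1801]
scene red 6 [239.0, 242.5] [0.6156 0.0901]
scene tab 17 [211.9, 167.8] [ 0.532  -0.2267]
scene tab 6 [239.0, 242.5] [0.599  0.0593]
```

View pics/c4.png

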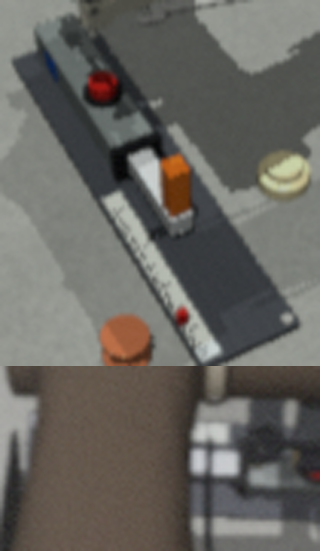

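The arm has sprung out about 30 mm: the handle base is now at crop (175,190), with the tab at (182,315). No hard stop was felt on the lock, so I'll press it again until it bottoms, to be sure.

```bash
python3 -m handwheel '[{"delta_pos":[0,0.5,0],"dr":[0,0,0]},{"delta_pos":[0,0,0],"dr":[0,0,0]},{"delta_pos":[0,0,-0.8],"dr":[0,0,0]},{"delta_pos":[0,0,-0.8],"dr":[0,0,0]},{"delta_pos":[0,0,-0.7],"dr":[0,0,0]},{"delta_pos":[0,0,-0.2],"dr":[0,0,0]},{"delta_pos":[0,0,0],"dr":[0,0,0]},{"delta_pos":[0,0,0],"dr":[0,0,0]}]' 1|egrep '^t|pos|^force|wid'
for i in 1 2 3; do python3 -m handwheel '[{"delta_pos":[0,0,-0.13],"dr":[0,0,0]},{"delta_pos":[0,0,0],"dr":[0,0,0]}]' |egrep '^t|pos|^force'; done
```

```text
t: 12.95
eef_pos: [0.5463, -0.1828, 0.0971]
force: [0.6, 0.0, 0.1]
width: 0.0001
t: 13.15
eef_pos: [0.5459, -0.1829, 0.093]
force: [0.1, 1.0, -0.7]
t: 13.35
eef_pos: [0.546, -0.1829, 0.0887]
force: [0.4, 1.0, 0.8]
t: 13.55
eef_pos: [0.5461, -0.183, 0.0848]
force: [0.2, 0.7, 3.9]
```

```bash
for i in 1 2; do python3 -m handwheel '[{"delta_pos":[0,0,-0.1],"dr":[0,0,0]},{"delta_pos":[0,0,0],"dr":[0,0,0]}]' |egrep '^t|pos|^force'; done
```

```text
t: 13.75
eef_pos: [0.5461, -0.183, 0.0823]
force: [-0.7, 1.0, 6.5]
t: 13.95
eef_pos: [0.5462, -0.183, 0.0819]
force: [-8.9, 5.5, 30.3]
```

The lock bottoms at TCP z 0.082, so the first press was complete too. The key stop at 0.075 doesn't match the 19 mm tip reach, so I'll check the read-out images for evidence and re-triangulate the key height.

```bash
python3 -m handwheel '[{"delta_pos":[0,0,1],"dr":[0,0,0]},{"delta_pos":[0,0,1],"dr":[0,0,0]},{"delta_pos":[0,0,1],"dr":[0,0,0]}]' |egrep '^t|pos|^force'
python3 - <<'E'
from h import *
np.set_printoptions(precision=4,suppress=True)
f=snap("scene","s5.png");t=snap("top","t5.png")
for n in("scene1","s2","s3","scene4","s5"):
    print(n,cv2.imread(f"pics/{n}.png")[330:337,298:306].mean((0,1)))
for n in("top1","t5"): print(n,cv2.imread(f"pics/{n}.png")[157:162,138:148].mean((0,1)))
from scipy.optimize import least_squares
def tri(a,b):
    g=lambda p:np.r_[np.array(proj("scene",p))-a,np.array(proj("top",p))-b]
    r=least_squares(g,[.5,.2,.05]);return r.x,r.fun
print(tri([328.9,301.1],[145.5,186.1]),tri([341.2,287.6],[148.2,199.8]),tri([213.2,166.2],[299,178.6]))
E
```

```text
t: 14.25
eef_pos: [0.545, -0.1828, 0.1692]
force: [0.8, -0.9, -0.1]
scene1 [ 97.1607 120.7679  85.1607]
s2 [ 86.4464 108.375   75.4107]
s3 [ 86.5536 108.3214  75.5   ]
scene4 [102.7679 127.6071  90.2857]
s5 [103.5179 128.4286  90.7679]
top1 [141.86 160.08 130.74]
t5 [153.94 172.94 142.54]
(array([0.5147, 0.3327, 0.0587]), array([ 0.2524,  0.0231,  0.2593, -0.2638])) (array([0.4684, 0.3205, 0.0592]), array([ 0.3085,  0.025 ,  0.3111, -0.31  ])) (array([ 0.5459, -0.1829,  0.0688]), array([ 0.1599,  0.036 ,  0.111 , -0.1476]))
```

Inconclusive. There is ample time, so I'll go back and probe the green key's travel properly. Re-pressing in order does no harm.

```bash
python3 -m handwheel '[{"delta_pos":[-0.06,1,0],"dr":[0,0,0]},{"delta_pos":[-0.06,1,0],"dr":[0,0,0]},{"delta_pos":[-0.06,1,0],"dr":[0,0,0]},{"delta_pos":[-0.06,1,0],"dr":[0,0,0]},{"delta_pos":[-0.06,1,0],"dr":[0,0,0]},{"delta_pos":[-0.06,1,0],"dr":[0,0,0]},{"delta_pos":[-0.06,1,0],"dr":[0,0,0]},{"delta_pos":[-0.06,1,0],"dr":[0,0,0]},{"delta_pos":[-0.06,1,0],"dr":[0,0,0]},{"delta_pos":[-0.06,1,0],"dr":[0,0,0]}]' >/dev/null
python3 -m handwheel '[{"delta_pos":[-0.06,1,0],"dr":[0,0,0]},{"delta_pos":[-0.06,1,0],"dr":[0,0,0]},{"delta_pos":[-0.06,1,-0.4],"dr":[0,0,0]},{"delta_pos":[-0.06,1,-0.4],"dr":[0,0,0]},{"delta_pos":[-0.06,1,-0.4],"dr":[0,0,0]},{"delta_pos":[-0.06,1,-0.4],"dr":[0,0,0]},{"delta_pos":[-0.06,1,-0.4],"dr":[0,0,0]},{"delta_pos":[0,0.18,-0.5],"dr":[0,0,0]},{"delta_pos":[0,0,0],"dr":[0,0,0]},{"delta_pos":[0,0,0],"dr":[0,0,0]}]' |egrep '^t|pos|^force'
for i in 1 2 3 4 5 6 7 8 9 10 11; do python3 -m handwheel '[{"delta_pos":[0,0,-0.06],"dr":[0,0,0]},{"delta_pos":[0,0,0],"dr":[0,0,0]}]' |egrep 'pos|^force'|cut -d, -f3|xargs; done
```

```text
t: 16.35
eef_pos: [0.5146, 0.3315, 0.093]
force: [0.1, -0.3, 0.9]
0.0925] 0.2]
0.0904] 0.1]
0.0882] -0.4]
0.0863] 0.3]
0.0845] 0.7]
0.0827] -0.5]
0.0811] 0.7]
0.0794] 2.3]
0.0776] 2.9]
0.0758] 3.5]
0.0752] 11.6]
```

The spring force starts at about 0.0805 and the hard stop is at 0.075, so the keys were fully pressed. Now to the handle with the gripper open.

```bash
python3 -m handwheel '[{"delta_pos":[0,0,1],"dr":[0,0,0]},{"delta_pos":[0,0,1],"dr":[0,0,0]},{"delta_pos":[0,0,1],"dr":[0,0,0]},{"delta_pos":[0.1,-1,0.2],"dr":[0,0,0]},{"delta_pos":[0.1,-1,0],"dr":[0,0,0]},{"delta_pos":[0.1,-1,0],"dr":[0,0,0]},{"delta_pos":[0.1,-1,0],"dr":[0,0,0]},{"delta_pos":[0.1,-1,0],"dr":[0,0,0]},{"delta_pos":[0.1,-1,0],"dr":[0,0,0]},{"delta_pos":[0.1,-1,0],"dr":[0,0,0]}]' -1 >/dev/null
python3 -m handwheel '[{"delta_pos":[0.1,-1,0],"dr":[0,0,0]},{"delta_pos":[0.1,-1,0],"dr":[0,0,0]},{"delta_pos":[0.1,-1,0],"dr":[0,0,0]},{"delta_pos":[0.1,-1,0],"dr":[0,0,0]},{"delta_pos":[0.2,-0.85,0],"dr":[0,0,0]},{"delta_pos":[0,0,0],"dr":[0,0,0]},{"delta_pos":[0,0,0],"dr":[0,0,0]}]'
python3 - <<'E'
from h import *
f=snap("scene","s6.png")
cv2.imwrite("pics/c6.png",cv2.resize(f[130:260,180:300],None,fx=4,fy=4,interpolation=2)[:,:,::-1])
E
```

```text
t: 20.25
eef_pos: [0.5538, -0.0236, 0.1694]
ee_rot: [-3.142, -0.001, 3.089]
force: [-0.3, -0.2, -0.2]
width: 0.0872
gripper_force: 0.0
```

View pics/c6.png

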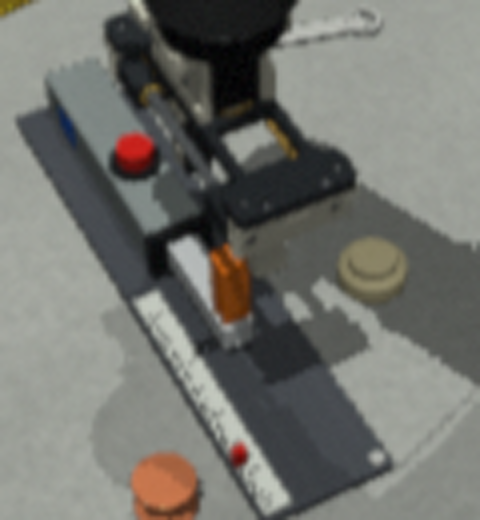

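The open jaws straddle the orange handle at crop (230,285), and the tab is visible at (239,453). Descending and gripping.

```bash
python3 -m handwheel '[{"delta_pos":[0,0,-0.7],"dr":[0,0,0]},{"delta_pos":[0,0,-0.7],"dr":[0,0,0]},{"delta_pos":[0,0,-0.7],"dr":[0,0,0]},{"delta_pos":[0,0,-0.4],"dr":[0,0,0]},{"delta_pos":[0,0,-0.3],"dr":[0,0,0]},{"delta_pos":[0,0,0],"dr":[0,0,0]},{"delta_pos":[0,0,0],"dr":[0,0,0]}]'
python3 -m handwheel '[{"delta_pos":[0,0,0],"dr":[0,0,0]},{"delta_pos":[0,0,0],"dr":[0,0,0]},{"delta_pos":[0,0,0],"dr":[0,0,0]},{"delta_pos":[0,0,0],"dr":[0,0,0]},{"delta_pos":[0,0,0],"dr":[0,0,0]},{"delta_pos":[0,0,0],"dr":[0,0,0]},{"delta_pos":[0,0,0],"dr":[0,0,0]},{"delta_pos":[0,0,0],"dr":[0,0,0]},{"delta_pos":[0,0,0],"dr":[0,0,0]},{"delta_pos":[0,0,0],"dr":[0,0,0]}]' 1 25
python3 - <<'E'
from h import *
np.set_printoptions(precision=4,suppress=True)
f=snap("scene","s7.png");s=get_state();print(s["eef_pos"],s["width"])
# subpixel tab: redness-weighted centroid
for n in("scene1","s6","s7"):
    g=cv2.imread(f"pics/{n}.png").astype(float)[234:250,231:248];w=np.clip(g[...,2]-np.maximum(g[...,0],g[...,1])-30,0,None)
    y,x=np.mgrid[234:250,231:248];p=[(w*x).sum()/w.sum(),(w*y).sum()/w.sum()];print(n,p,onz("scene",p,.014),onz("scene",p,.018))
g=cv2.imread("pics/top1.png").astype(float)[158:172,218:240];w=np.clip(g[...,2]-np.maximum(g[...,0],g[...,1])-15,0,None)
y,x=np.mgrid[158:172,218:240];p=[(w*x).sum()/w.sum(),(w*y).sum()/w.sum()];print("top",w.sum(),p,onz("top",p,.014))
for c in("scene","top"):
    for q in("mark_line","pointer","handle"):
        if c=="top":grab_frame("top")
        for r in mark_of(c,q)[:2]:print(c,q,r["conf"],r["location"],onz(c,r["location"],.08 if q=="handle" else .014))
E
```

```text
t: 21.0
eef_pos: [0.5545, -0.0228, 0.0865]
ee_rot: [-3.142, 0.001, 3.092]
force: [-0.4, 0.2, -0.2]
width: 0.0876
gripper_force: 0.0
t: 22.0
eef_pos: [0.5541, -0.023, 0.0859]
ee_rot: [-3.141, -0.0, 3.091]
force: [0.3, -0.2, 0.0]
width: 0.0217
gripper_force: 25.0
[ 0.5541 -0.023   0.0859] 0.022060315033119504
scene1 [np.float64(239.3059866962306), np.float64(242.6208425720621)] [0.5979 0.0589 0.014 ] [0.5992 0.0613 0.018 ]
s6 [np.float64(239.3414376321353), np.float64(242.76321353065538)] [0.598  0.0594 0.014 ] [0.5993 0.0617 0.018 ]
s7 [np.float64(239.33811475409837), np.float64(242.7530737704918)] [0.598  0.0593 0.014 ] [0.5993 0.0617 0.018 ]
top 345.0 [np.float64(226.65797101449274), np.float64(164.4)] [0.6026 0.0656 0.014 ]
scene mark_line 0.37 [239.6, 245.8] [0.6023 0.0681 0.014 ]
scene pointer 0.45 [230.2, 219.3] [ 0.5806 -0.0224  0.014 ]
scene handle 0.64 [237.0, 200.0] [ 0.5548 -0.0256  0.08  ]
scene handle 0.25 [236.5, 200.6] [ 0.557  -0.0245  0.08  ]
top handle 0.48 [326.9, 236.0] [ 0.3557 -0.271   0.08  ]
```

The handle is gripped (width 22 mm). I'll draw it about 80 mm and then look at pointer against tab.

```bash
python3 -m handwheel '[{"delta_pos":[0.0167,0.333,0],"dr":[0,0,0]},{"delta_pos":[0.0167,0.333,0],"dr":[0,0,0]},{"delta_pos":[0.0167,0.333,0],"dr":[0,0,0]},{"delta_pos":[0.0167,0.333,0],"dr":[0,0,0]},{"delta_pos":[0.0167,0.333,0],"dr":[0,0,0]},{"delta_pos":[0.0167,0.333,0],"dr":[0,0,0]},{"delta_pos":[0.0167,0.333,0],"dr":[0,0,0]},{"delta_pos":[0.0167,0.333,0],"dr":[0,0,0]},{"delta_pos":[0,0,0],"dr":[0,0,0]},{"delta_pos":[0,0,0],"dr":[0,0,0]}]' - 40
python3 - <<'E'
from h import *
np.set_printoptions(precision=4,suppress=True)
f=snap("scene","s8.png")
a=np.mean([grab_frame("scene").astype(float) for _ in range(6)],0).astype(np.uint8)
cv2.imwrite("pics/a8.png",a[:,:,::-1])
cv2.imwrite("pics/c8.png",cv2.resize(a[220:265,215:270],None,fx=12,fy=12,interpolation=2)[:,:,::-1])
for q in("mark_line","pointer","handle"):
    for r in mark_of("scene",q)[:2]:print(q,r["conf"],r["location"],onz("scene",r["location"],.08 if q=="handle" else .014))
E
```

```text
t: 23.5
eef_pos: [0.5577, 0.057, 0.0859]
ee_rot: [-3.141, -0.001, 3.092]
force: [-3.1, -4.8, 2.8]
width: 0.0218
gripper_force: 40.0
mark_line 0.51 [236.4, 244.2] [0.6071 0.0593 0.014 ]
mark_line 0.18 [251.4, 222.7] [0.5354 0.0186 0.014 ]
pointer 0.7 [242.5, 238.1] [0.5831 0.0507 0.014 ]
handle 0.51 [249.8, 220.2] [0.5602 0.0513 0.08  ]
```

View pics/c8.png

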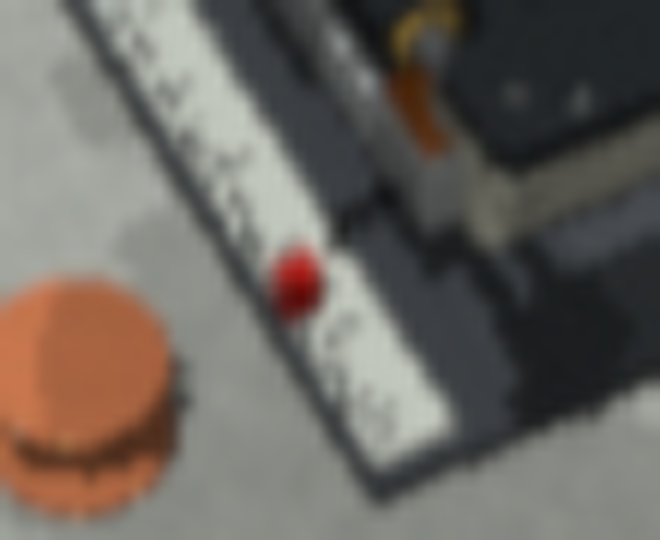

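The pointer tip shows at crop (345,235) and the tab body around (297,282). I'll work out the remaining gap in gauge axes, with the camera bias taken from the pointer position known through the TCP.

```bash
python3 - <<'E'
from h import *
np.set_printoptions(precision=4,suppress=True)
s=get_state();h=np.array(s["eef_pos"]);
for yaw in(-.05,):
    Y=np.array([-np.sin(yaw),np.cos(yaw),0]);X=np.array([Y[1],-Y[0],0])
    p=h+.028*X;p[2]=.014
    P=proj("scene",p);print("pointer exp px",P,"seen ~243.25 239.1")
    for px in((243.25,239.1),):
        d=onz("scene",px,.014)-h;print("seen pointer gauge xy",d@X,d@Y)
    a=cv2.imread("pics/a8.png").astype(float)[234:250,231:248];w=np.clip(a[...,2]-np.maximum(a[...,0],a[...,1])-30,0,None)
    y,x=np.mgrid[234:250,231:248];t=[(w*x).sum()/w.sum(),(w*y).sum()/w.sum()]
    # predicted tab silhouette centroid for box gauge-x 33..x1, z 10..22
    for x0,x1,z0,z1 in((.032,.036,.006,.022),(.032,.044,.010,.022),(.040,.046,.010,.022),(.032,.036,.01,.026)):
        best=[]
        for yy in np.arange(-.01,.03,.0005):
            c=np.array([proj("scene",h*[1,1,0]+X*u+Y*(yy+v)+[0,0,z]) for u in(x0,x1) for v in(-.004,.004) for z in(max(z0,.01),z1)],np.float32)
            m=cv2.moments(cv2.convexHull(c));q=np.array([m["m10"],m["m01"]])/m["m00"];e=q-t;best.append((np.hypot(*e),yy,q,m["m00"]))
        print(x0,x1,z0,z1,min(best,key=lambda b:b[0])," t",t)
# scale outline check: edge of scale & plate corner
for n,xy,z in(("plate far corner",(50,220),.01),("tab10",(37,0),.01)):print(n,z)
E
```

```text
pointer exp px [np.float64(242.49159789203372), np.float64(239.65228131432184)] seen ~243.25 239.1
seen pointer gauge xy 0.025351734420094578 -0.0006291758669127926
0.032 0.036 0.006 0.022 (np.float64(2.3996721231896734), np.float64(0.005000000000000013), array([241.3634, 241.4575]), 10.257159815984778)  t [np.float64(239.3446088794926), np.float64(242.75475687103594)]
0.032 0.044 0.01 0.022 (np.float64(0.9745011720960923), np.float64(0.0055000000000000136), array([240.1298, 242.1775]), 24.31569270649925)  t [np.float64(239.3446088794926), np.float64(242.75475687103594)]
0.04 0.046 0.01 0.022 (np.float64(0.8182890643491403), np.float64(0.0065000000000000144), array([238.648, 243.184]), 13.775259948568419)  t [np.float64(239.3446088794926), np.float64(242.75475687103594)]
0.032 0.036 0.01 0.026 (np.float64(2.614724061421135), np.float64(0.006000000000000014), array([241.5215, 241.3063]), 12.507602757308632)  t [np.float64(239.3446088794926), np.float64(242.75475687103594)]
plate far corner 0.01
tab10 0.01
```

The pointer matches its expected place to within 1 mm, and the tab is about 6 mm farther out.

```bash
python3 -m handwheel '[{"delta_pos":[0.005,0.1,0],"dr":[0,0,0]},{"delta_pos":[0.005,0.1,0],"dr":[0,0,0]},{"delta_pos":[0,0,0],"dr":[0,0,0]},{"delta_pos":[0,0,0],"dr":[0,0,0]},{"delta_pos":[0,0,0],"dr":[0,0,0]},{"delta_pos":[0,0,0],"dr":[0,0,0]},{"delta_pos":[0,0,0],"dr":[0,0,0]},{"delta_pos":[0,0,0],"dr":[0,0,0]}]'
python3 - <<'E'
from h import *
a=np.mean([grab_frame("scene").astype(float) for _ in range(6)],0).astype(np.uint8)
h=np.array(get_state()["eef_pos"]);Y=np.array([.05,.9988,0]);X=np.array([.9988,-.05,0])
b=cv2.resize(a[225:260,222:262],None,fx=16,fy=16,interpolation=2)[:,:,::-1].copy()
f=lambda u:tuple(int(round(v)) for v in (np.array(proj("scene",h*[1,1,0]+X*u+[0,0,.014]))-[222,225]+.5)*16)
cv2.line(b,f(.028),f(.048),(255,255,0),1)
cv2.imwrite("pics/c9.png",b)
E
```

```text
t: 24.8
eef_pos: [0.558, 0.0624, 0.0859]
ee_rot: [-3.141, -0.001, 3.091]
force: [-3.1, -4.6, 3.0]
width: 0.0216
gripper_force: 40.0
```

View pics/c9.png

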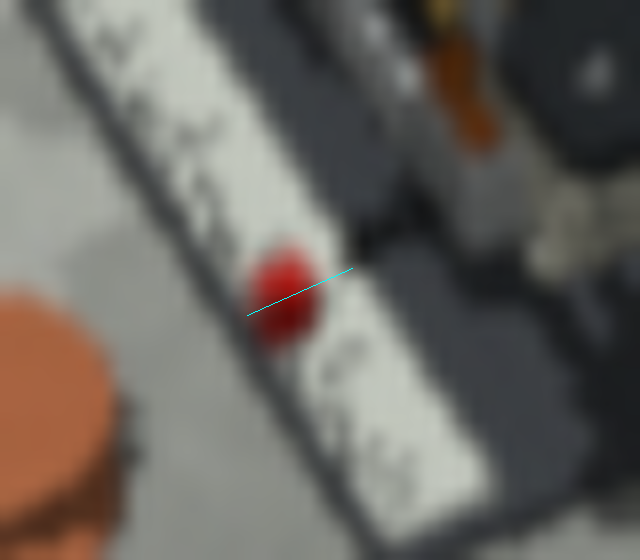

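The projected pointer line (z = 14 mm) crosses the tab's middle at crop (285,297). To settle the last few mm I'll calibrate the camera bias from the handle silhouette at its known sprung place (TCP y -0.023), then do the same for the tab in both cameras.

```bash
python3 - <<'E'
from h import *
from scipy.optimize import least_squares
np.set_printoptions(precision=4,suppress=True)
Y=np.array([.05,.9988,0]);X=np.array([.9988,-.05,0])
def sil(cam,x,y,hx,hy,z0,z1):
    c=np.array([proj(cam,X*(x+u)+Y*(y+v)+[0,0,z]) for u in(-hx,hx) for v in(-hy,hy) for z in(z0,z1)],np.float32)
    m=cv2.moments(cv2.convexHull(c));return np.array([m["m10"],m["m01"]])/m["m00"],m["m00"]
def fit(cam,t,*a):
    r=least_squares(lambda p:sil(cam,p[0],p[1],*a)[0]-t,[.55,0],diff_step=1e-3,x_scale=.1);return r.x,sil(cam,*r.x,*a)[1]
def cen(n,roi,k,th):
    x0,y0,x1,y1=roi;g=cv2.imread(f"pics/{n}.png").astype(float)[y0:y1,x0:x1];B,G,R=g[...,0],g[...,1],g[...,2]
    w=np.clip(R-(B if k=="o" else np.maximum(G,B))-th,0,60)/60;y,x=np.mgrid[y0:y1,x0:x1]
    return np.array([(w*x).sum(),(w*y).sum()])/w.sum(),w.sum()
H=(.011,.011,.045,.105);T=lambda w:(w,.004,.010,.022)
print("TCP sprung handle gauge", [np.dot([.5541,-.023,0],v) for v in(X,Y)])
h=np.array(get_state()["eef_pos"]);print("now",h@X,h@Y)
for n,cam,roi in(("scene1","scene",(224,176,244,206)),("scene4","scene",(226,182,250,212)),("top1","top",(252,166,270,184))):
    t,a=cen(n,roi,"o",35);print(n,"handle",t,a,fit(cam,t,*H))
for n,cam,roi in(("scene1","scene",(231,234,248,250)),("scene4","scene",(231,234,248,250)),("a8","scene",(231,234,248,250)),("top1","top",(221,159,233,171)),("t3","top",(221,159,233,171)),("t5","top",(221,159,233,171))):
    t,a=cen(n,roi,"r",25);print(n,"tab",t,a,[fit(cam,t,*T(w)) for w in(.003,.006)])
E
```

```text
TCP sprung handle gauge [np.float64(0.5545850800000001), np.float64(0.0047326000000000035)]
now 0.5541731824385978 0.0901588324747386
scene1 handle [232.9139 192.5933] 130.61666666666667 (array([ 0.5518, -0.0303]), 194.47188145958353)
scene4 handle [237.3411 199.3755] 133.91666666666666 (array([ 0.5521, -0.0025]), 198.53582309151534)
top1 handle [260.441  174.9307] 39.949999999999996 (array([ 0.5561, -0.0253]), 66.53237783978693)
scene1 tab [239.3108 242.7277] 13.833333333333336 [(array([0.5949, 0.0903]), 13.771575666032732), (array([0.5949, 0.0903]), 24.350326837040484)]
scene4 tab [239.32   242.8359] 14.116666666666667 [(array([0.595 , 0.0906]), 13.775529782287776), (array([0.595 , 0.0906]), 24.357913050916977)]
a8 tab [239.3289 242.8603] 15.15 [(array([0.595 , 0.0907]), 13.776504599605687), (array([0.595 , 0.0907]), 24.359608051367104)]
top1 tab [226.6964 164.3884] 3.7333333333333334 [(array([0.5981, 0.0953]), 5.981157177942805), (array([0.5981, 0.0953]), 10.304834495997056)]
t3 tab [226.6972 164.3807] 3.6333333333333337 [(array([0.5981, 0.0953]), 5.981227018870413), (array([0.5981, 0.0953]), 10.304906946141273)]<stdin>:13: RuntimeWarning: invalid value encountered in divide
Traceback (most recent call last):
ValueError: Residuals are not finite in the initial point.
```

```bash
python3 - <<'E'
from h import *
np.set_printoptions(precision=0,suppress=True,linewidth=200)
Y=np.array([.05,.9988,0]);X=np.array([.9988,-.05,0])
N=np.mean([grab_frame("scene").astype(float) for _ in range(8)],0);np.save("now.npy",N)
cv2.imwrite("pics/a9.png",N[:,:,::-1].astype(np.uint8))
A=cv2.imread("pics/a8.png").astype(float);B=cv2.imread("pics/scene1.png").astype(float)
h=np.array(get_state()["eef_pos"]);x0=.5523
ys=np.arange(.060,.1101,.0025);print("ys",ys*1000)
for u in(.020,.023,.026,.029,.032):
    P=np.array([proj("scene",X*(x0+u)+Y*y+[0,0,.014]) for y in ys],np.float32)[None]
    print(u)
    for I in(N,A,B): print(cv2.remap(I.mean(2).astype(np.float32),P,None,cv2.INTER_LINEAR)[0])
E
```

```text
ys [ 60.  62.  65.  68.  70.  73.  75.  78.  80.  83.  85.  88.  90.  93.  95.  98. 100. 103. 105. 108. 110.]
0.02
[63. 63. 63. 63. 63. 63. 63. 62. 58. 44. 33. 31. 46. 56. 62. 63. 63. 63. 63. 63. 63.]
[62. 63. 63. 63. 63. 61. 54. 43. 35. 42. 53. 60. 61. 62. 62. 63. 62. 62. 63. 63. 63.]
[66. 65. 65. 65. 66. 66. 65. 65. 66. 65. 66. 66. 65. 65. 66. 66. 66. 67. 67. 66. 66.]
0.023
[65. 64. 65. 65. 64. 64. 64. 63. 57. 46. 34. 35. 47. 60. 64. 64. 65. 65. 65. 65. 65.]
[64. 64. 64. 64. 64. 63. 57. 44. 39. 42. 52. 60. 64. 64. 65. 64. 65. 65. 65. 64. 64.]
[68. 66. 66. 66. 66. 67. 67. 67. 67. 67. 67. 67. 67. 66. 67. 67. 67. 68. 68. 67. 67.]
0.026
[80. 77. 78. 77. 77. 76. 73. 76. 68. 63. 42. 34. 50. 67. 78. 75. 81. 79. 80. 80. 78.]
[80. 76. 77. 76. 77. 74. 65. 57. 39. 45. 59. 67. 79. 81. 81. 76. 81. 78. 79. 79. 77.]
[82. 78. 80. 79. 80. 78. 76. 80. 79. 83. 79. 78. 84. 84. 84. 78. 83. 81. 81. 82. 80.]
0.029
[129. 129. 127. 126. 130. 123. 117. 124. 130. 128. 102.  85.  83. 120. 131. 130. 133. 133. 132. 131. 136.]
[129. 128. 127. 126. 130. 123. 115. 110.  92.  78.  75. 102. 128. 141. 137. 131. 133. 133. 132. 132. 136.]
[131. 130. 129. 129. 131. 124. 119. 126. 134. 136. 127. 129. 136. 145. 140. 133. 136. 135. 133. 133. 137.]
0.032
[180. 182. 178. 182. 181. 183. 178. 176. 181. 179. 181. 155. 146. 162. 179. 185. 181. 185. 177. 180. 184.]
[180. 182. 178. 181. 181. 183. 178. 174. 174. 144. 127. 146. 168. 182. 183. 185. 181. 185. 177. 180. 183.]
[181. 182. 179. 183. 182. 185. 179. 177. 184. 181. 185. 177. 179. 184. 186. 187. 182. 186. 179. 182. 186.]
```

The pointer dip in the profile is clear: about 0.087 in gauge y in the camera's frame, with the tab at about 0.0906 in the same frame. That leaves about 3.5 mm to go.

```bash
python3 -m handwheel '[{"delta_pos":[0.003,0.06,0],"dr":[0,0,0]},{"delta_pos":[0.003,0.06,0],"dr":[0,0,0]},{"delta_pos":[0,0,0],"dr":[0,0,0]},{"delta_pos":[0,0,0],"dr":[0,0,0]},{"delta_pos":[0,0,0],"dr":[0,0,0]},{"delta_pos":[0,0,0],"dr":[0,0,0]},{"delta_pos":[0,0,0],"dr":[0,0,0]},{"delta_pos":[0,0,0],"dr":[0,0,0]}]'
python3 - <<'E'
from h import *
Y=np.array([.05,.9988,0]);X=np.array([.9988,-.05,0])
N=np.mean([grab_frame("scene").astype(float) for _ in range(8)],0)
B=cv2.imread("pics/scene1.png").astype(float)
ys=np.arange(.075,.1051,.0005)
for u in(.016,.020,.024,.027,.030,.033):
    P=np.array([proj("scene",X*(.5523+u)+Y*y+[0,0,.014]) for y in ys],np.float32)[None]
    g=lambda I:cv2.remap(I.mean(2).astype(np.float32),P,None,cv2.INTER_LINEAR)[0]
    d=g(B)-g(N);d-=np.median(d);w=np.clip(d-.3*d.max(),0,None);print(u,round((w*ys).sum()/w.sum(),4),d.max().round())
g=N[234:250,231:248];w=np.clip(g[...,0]-np.maximum(g[...,1],g[...,2])-25,0,60)
y,x=np.mgrid[234:250,231:248];t=((w*x).sum()/w.sum(),(w*y).sum()/w.sum())
for z in(.014,.016,.018):print(z,t,onz("scene",t,z)@X,onz("scene",t,z)@Y)
b=cv2.resize(N[225:260,222:262].astype(np.uint8),None,fx=16,fy=16,interpolation=2)[:,:,::-1]
cv2.imwrite("pics/c10.png",b)
E
```

```text
t: 26.3
eef_pos: [0.5581, 0.0659, 0.0859]
ee_rot: [-3.141, -0.001, 3.091]
force: [-2.9, -4.6, 2.6]
width: 0.0216
gripper_force: 40.0
0.016 0.0899 23.0
0.02 0.0897 32.0
0.024 0.0906 34.0
0.027 0.0917 46.0
0.03 0.0927 60.0
0.033 0.0934 12.0
0.014 (np.float64(239.32928679817906), np.float64(242.86411918885364)) 0.594520828488383 0.08946378543529847
0.016 (np.float64(239.32928679817906), np.float64(242.86411918885364)) 0.5950967960679155 0.09067538019104157
0.018 (np.float64(239.32928679817906), np.float64(242.86411918885364)) 0.5956727636474483 0.09188697494678458
```

View pics/c10.png

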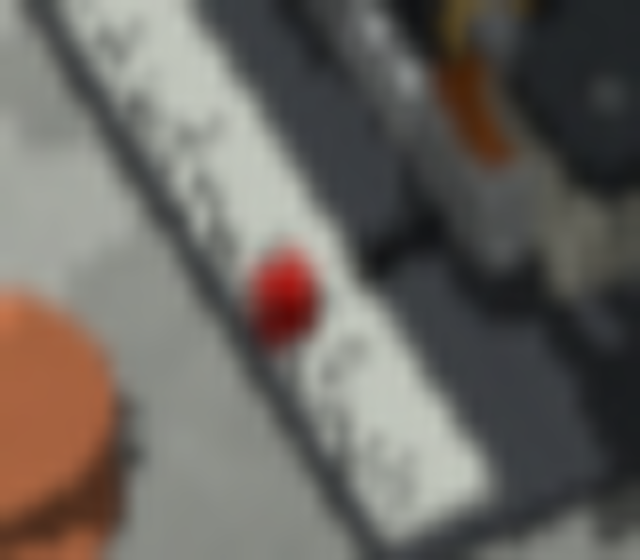

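The pointer (0.090–0.092) and tab (about 0.0907) agree within about 1 mm in the same camera frame. The arm is held at 40 N and still, so I'm handing in.

```bash
python3 -c "from station import job_done;print(job_done())"
```

```text
the job is handed in; nothing more can be done
None
```

I pressed green, then blue, then the red lock fully down (green and the lock once more to check). I handed the job in at about 27 s, holding the arm still at the tab, with the pointer about 1 mm off by camera; no verdict came back.

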